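# Tighten a lamp's sealing plug with a click wrench

## Robot

A 6-joint arm with a two-finger parallel gripper is mounted at the origin on the work surface. World frame = base frame: x ahead of the robot, y to its left, z up, the work surface at z = 0. Lengths are in m, angles in rad, forces in N, time in s.
With the tool pointing down it reaches from about 0.325 to 0.9 m from the base axis. Payload 3.5 kg.
Tool frame: the origin (TCP) lies midway between the tips of the shut fingers; the grasp point (between the pads) lies 19 mm behind it; x points along the fingers, z is the direction in which the jaws open and shut, and the axes are right-handed (so a half turn about x gives the same grasp; the last joint's range is limited). The gripper opens to 85 mm and grips with 20 to 120 N. Pads are 22 mm wide; open, the fingers measure 114 mm over their backs; the gripper's body (76 mm by 85 mm) begins 54 mm behind the grasp point. The pads swing forward as they close: fully open they stand 13 mm farther back than shut.
Start: joints at [1.08, 0.276, -0.026, 1.268, 0, 1.467], TCP at [0.236, 0.579, 0.231] pointing down, gripper open.
Joint ranges: [-3.12, 3.12], [-0.85, 1.88], [-1.08, 1.24], [-1.95, 2.15], [-1.57, 1.53], [-3.14, 3.14]. Speed limits (rad/s): [2.57, 2.57, 3.14, 3.14, 3.14, 3.14].

## Interface

Orientations are given as [roll, pitch, yaw] about the fixed x, y, z axes, in that order (R = Rz(yaw) Ry(pitch) Rx(roll)).
In Python, from workcell import r gives the robot as it stands. The module is installed in compiled form; this text tells all that it offers.
- The arm moves only by the tool drive_tool, never from a script. Its argument "motion" is a list of rows, each an object of numbers: "rx", "ry", "rz": the turn, a rotation vector about the tool's x, y, z in rad; "tx", "ty", "tz": the shift along the tool's x, y, z in mm; "grip": the closure in counts, from 0 (fully open) to 255 (shut). A call has 1 to 12 rows; each row is the pose to reach, as a shift and turn from the pose commanded when the call began, along the tool's axes at that moment; what a row does not reach only later rows make up. A row lasts 1/10 s, in which the tool goes at most 50 mm and 8.59 degrees, less where a joint would pass 70% of its speed; a pose out of reach is approached as far as the arm can. A call with a gripper value outside its range is refused whole. The fingers move at their own pace and stop on an object; "force" is the grip in N (left out, the last holds). Time passes only in rows, so rows that repeat a pose let the fingers close. It gives the time, the measured TCP pose, the force and the opening at its end, in the units of the state.
- r.sense(): the state, without advancing time (a new reading comes with each control period).
- r.read_camera(name): name is "side" or "top"; returns the picture (480x640x3 uint8, red, green, blue); there is no depth.
- r.get_calibration(name): a dict with "fov_y" (degrees; the focal length in pixels is half the picture's height over the tangent of half this angle, whatever the lens; pixels are square), "cx", "cy" (the principal point, pixels), "xyz" and "rotation" of the camera in the world. Camera axes: x right, y down, z forward; pixel columns grow to the right and rows downward; lengths in m; the calibration is good to about 2 mm. A picture is of the moment at which its call begins. get_calibration takes no time and is no camera call.
- r.close_job(): hands the job in, once; it reports no verdict.
Trained networks look in the newest picture that a camera, given by its name, has taken for a name from the list of things; names that differ only in an ending like _2 or _b are one class to them, and where a whole thing is asked for, a point or a joint stands for the part that bears it (a point fixed in the world has none). Each returns a list of dicts, best first, with "score" (0 to 1); they miss things now and then, are a little off and sometimes report something else, mostly with a low value. They report only what shows in the picture. A call takes as long as a camera call.
- r.look_for(camera, label): "position" ([row, column] in pixels, amid what is visible of it).
The state is a dict: "t": time; "q": joint angles; "qvel": joint speeds; "effort": joint torques, N m; "position": TCP position; "ee_rot": TCP orientation; "ft_force": force on the tool from outside, world axes, zero at the start; "wrist_torque": the same for the moment, N m; "grip_width": finger opening in m.
Only numpy, scipy, OpenCV 4.12 (cv2) and the standard library are available. Lean on these libraries where they do the work, as an engineer would, in place of code of your own. Each camera call takes 0.05 s, during which the arm holds its last target. There are 200 camera calls.

## Task

Take the click wrench from its blue rest, seat it fully on the square head of the brass plug on the lamp, and tighten the plug clockwise until it bottoms and the wrench's joint clicks over. Stop at the click, well before the joint is bent half way to its end stop, and press gently; then lift the wrench off and lay it flat on the two pads of its rest the way it lay before, leaving everything else where it is.

Things in the scene. Friction and masses are not known exactly. Their poses are not given: they have to be found in the camera images.
- wrench: click wrench, 0.46 kg: steel head 46.5 mm square, 18 mm tall, with a square through-socket 32.5 mm wide; 32 mm behind its axis a yellow-marked vertical pivot; then a black handle 26 mm wide, 18 tall, red end. Origin: socket axis at the underside; z up; handle along -x, 48 to 235 mm from the axis, level with the head. Socket sides run along x and y: it fits the plug at any of four quarter turns
- wrench_grip (a point): good place to grip: middle of the handle (width and height), 122 mm from the socket's axis, 90 mm beyond the pivot, 9 mm above the wrench's underside. Moves with the handle when the joint bends; the wrench balances about 35 mm from here towards the head
- click_joint (a joint): bend of the wrench's pivot, rad: 0 straight, grows as the handle goes on clockwise (from above) while the head stays back on the plug. Stays straight until 1.1 N m at the pivot (12 N across the handle at the grip point; a tight grip carries part as twist), then yields at nearly level moment (0.8 N m per rad more); springs back when let off. Over 0.05 it has clicked; 0.25 is too far; stop 0.45
- plug: brass plug on the lamp's boss: flange 52 mm wide, 6 mm thick, with a square head 30 mm wide, 16 mm tall, top 4 mm chamfered to 25 mm. Origin: axis, flange underside; z up; x and y along the square's sides, x to the red dot. Clockwise from above tightens; thread drag 0.3 N m (2.5 N at the grip point). It bottoms after some 15 to 50 degrees more, different every time, not visible; does not sink
- collar: the plug's round brass flange, 52 mm wide, 6 mm thick, part of the plug and turning with it, on which the wrench's head rests; origin and axes as the plug's
- plug_seat (a point): centre of the flange's top face, on the turning axis, where the underside of the wrench's head rests when fully seated: 81 mm above the table, 36 mm above the lamp's flat back. The square head starts here and ends 16 mm higher
- plug_dot (a point): red paint dot, 5 mm wide, on the plug's flange, 22.6 mm from the turning axis
- lamp: LED lamp fixed to the bench back up: aluminium, 240 mm (x) by 150 mm (y), 45 mm tall, amber windows round its sides; a black boss 56 mm wide, 30 mm tall, carries the plug at its middle. Origin: centre of its underside on the table; z up
- rest: the wrench's rest, fixed: dark base plate 275 x 90 mm, 8 mm thick, with two blue grey-padded blocks 90 mm wide (y), tops 45 mm above the table: head block at x 62 to 138 mm, handle-end block at x -132 to -78 mm; between them fingers can go down beside the handle. Origin: centre of its underside on the table; z up; at the start the wrench lies along x, head at +x
- rest_top (a point): point above the rest's centre at the level of the pad tops, 45 mm above the table; axes as the rest's
- feeler: bystander to leave where it is: orange plastic gauge case, 70 x 35 x 18 mm
- driver: bystander to leave where it is: red-handled screwdriver, 190 mm
- tape: bystander to leave where it is: yellow ring of 100 mm diameter, 24 mm tall
- lens_cup: bystander to leave where it is: blue cup, 72 mm wide, 50 mm tall
- gasket: bystander to leave where it is: black rubber ring, 80 mm wide, 10 mm tall
- spanner: bystander to leave where it is: ordinary flat steel spanner, 180 mm, not the tool for this job
- spare_plug: bystander to leave where it is: another brass plug with a square head, loose on the table, 52 mm wide, 32 mm tall

How it is judged:
On the way, in this order (a step that is already met when the one before it is completed fails the run):
1. the wrench sits fully down on the plug, its joint still straight (distance between wrench and plug_seat below 0.006 m and angle between wrench's own z axis and vertical below 0.1 rad and value of joint click_joint below 0.03 rad), for 0.2 s.
2. the plug has been turned and the wrench's joint clicks over while the wrench sits on the plug (distance between wrench and plug_seat below 0.006 m and angle between wrench's own z axis and vertical below 0.1 rad and value of joint click_joint above 0.05 rad and distance of plug_dot from where it was at the start of the episode above 0.005 m), for 0.1 s.
At the end, for the whole second after the job is handed in: The wrench lies still, level within 0.06 rad, on both rest pads (underside -4 to +6 mm from their tops), its socket 50 to 130 mm from the rest's centre towards +x, socket and grip point within 30 mm of its middle line, joint straight (below 0.03 rad) (x of wrench in the frame of rest_top between 0.05 and 0.13 m and y of wrench in the frame of rest_top between -0.03 and 0.03 m and y of wrench_grip in the frame of rest_top between -0.03 and 0.03 m and z of wrench in the frame of rest_top between -0.004 and 0.006 m and angle between wrench's own z axis and vertical below 0.06 rad and value of joint click_joint below 0.03 rad and linear speed of wrench below 0.02 m/s and angular speed of wrench below 0.1 rad/s); the robot touches nothing.
It fails at once if the wrench's joint is bent on past 0.25 rad after the click (value of joint click_joint above 0.25 rad).
It fails at once if the wrench is pressed down on the plug's flange with more than 40 N (contact force between wrench and collar above 40 N).
It fails at once if the contact forces of the wrench on the plug and lamp add up to more than 160 N (a good click makes about 100 N) (contact force between wrench and lamp above 160 N).
It fails at once if the fingers push on the lamp with more than 8 N (contact force between the fingers and lamp above 8 N).
It fails at once if a bystander is shifted more than 20 mm (distance of any of feeler, driver, tape, lens_cup, gasket, spanner, spare_plug from where it was at the start of the episode above 0.02 m).
It also fails if it takes over 58 s, if anything falls off the work surface, if the arm or the gripper's body presses on something with over 40 N, if the wrist force passes 120 N, or if a joint passes its speed limit or range.

## Working session

There is one attempt and no reset: what is moved stays moved. The work goes in short steps, Python scripts to look and compute and a tool call to move; the robot and the scene stay as the last step left them, time stands still between calls to the robot, and variables do not carry over. Pictures are saved under pics/ and viewed, about 8 in all and at most 12, crops included, and the job is handed in when it is done.

Besides the shell and the picture viewer there is one more tool, called as name(argument=value, ...) on one line, values as JSON. drive_tool: Moves the arm, as the interface text tells. Its arguments: {"type":"object","properties":{"motion":{"type":"array","items":{"type":"object","properties":{"rx":{"type":"number"},"ry":{"type":"number"},"rz":{"type":"number"},"tx":{"type":"number"},"ty":{"type":"number"},"tz":{"type":"number"},"grip":{"type":"number"}}}},"force":{"type":"number"}},"required":["motion"]}

```bash
mkdir -p pics; python3 - <<'E'
from workcell import r
import cv2
s=r.sense();print({k:s[k] for k in('t','position','ee_rot','ft_force','grip_width')})
for c in('side','top'):
    im=r.read_camera(c);cv2.imwrite(f'pics/{c}0.png',im[:,:,::-1]);print(c,r.get_calibration(c))
    for l in('wrench','wrench_grip','click_joint','plug','plug_dot','plug_seat','lamp','rest','collar','spare_plug'):
        try: print(l,[(np_['position'],round(np_['score'],2)) for np_ in r.look_for(c,l)[:3]])
        except Exception as e: print(l,e)
E
```

```text
{'t': 0.0, 'position': array([0.23596725, 0.5778837 , 0.23012919]), 'ee_rot': array([ 3.04541745,  1.56852729, -2.0547653 ]), 'ft_force': array([0.1496759 , 0.1831013 , 0.16345806]), 'grip_width': 0.08551955544380616}
side {'fov_y': 50.3515845870994, 'cx': 318.0910008207567, 'cy': 234.66848225900003, 'xyz': array([-0.09129369, -0.78371144,  1.20261407]), 'rotation': array([-2.43049420e+00,  1.79098403e-04, -7.44802186e-01])}
wrench [([299.1, 363.7], 0.81), ([280.4, 278.8], 0.68), ([241.2, 227.9], 0.57)]
wrench_grip [([309.2, 359.0], 0.58), ([201.4, 298.9], 0.28)]
click_joint [([311.0, 361.1], 0.68)]
plug [([201.1, 299.9], 0.62)]
plug_dot [([201.7, 299.1], 0.46)]
plug_seat [([203.0, 297.7], 0.61), ([161.4, 250.3], 0.39)]
lamp [([339.0, 428.3], 0.68), ([213.0, 299.3], 0.6)]
rest [([307.3, 347.1], 0.74), ([311.2, 360.3], 0.35), ([280.7, 279.7], 0.15)]
collar [([309.2, 359.3], 0.44)]
spare_plug [([204.7, 204.9], 0.62), ([200.5, 299.1], 0.61)]
top {'fov_y': 55.08256237047779, 'cx': 325.11039339080423, 'cy': 236.8763699815246, 'xyz': array([ 0.49787714, -0.06571767,  1.07634013]), 'rotation': array([-3.07957804e+00, -2.52137660e-03, -1.57891761e+00])}
wrench [([256.4, 430.5], 0.78)]
wrench_grip [([266.9, 439.9], 0.91)]
click_joint [([267.1, 440.8], 0.86)]
plug [([213.7, 259.6], 0.72), ([304.5, 151.6], 0.63)]
plug_dot [([214.4, 261.1], 0.91)]
plug_seat [([214.5, 260.7], 0.94)]
lamp [([217.9, 263.8], 0.65), ([264.7, 114.5], 0.27)]
rest [([267.0, 409.3], 0.78)]
collar [([217.8, 261.9], 0.67)]
spare_plug [([303.7, 152.1], 0.78)]
```

View pics/top0.png

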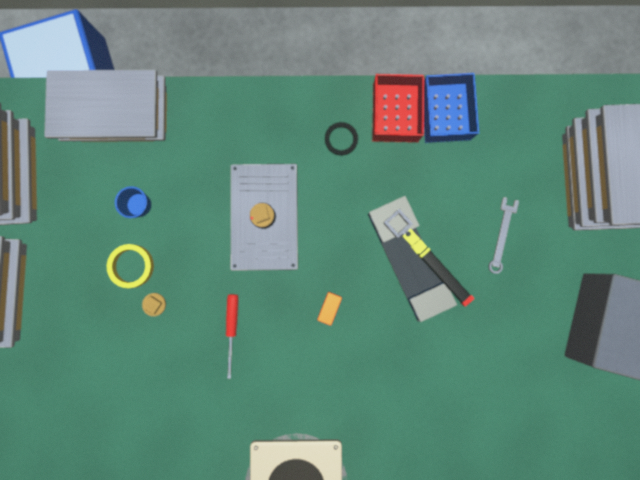

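View pics/side0.png

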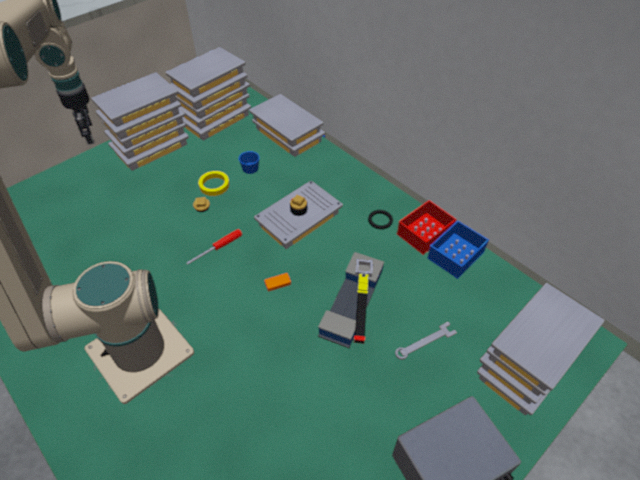

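The top view shows the plug at about (262,214) and the rest running from (394,217) to (433,302). The wrench head is at (397,222), and its handle runs at a slant to (468,300). I'll zoom in on both views.

```bash
python3 - <<'E'
import cv2,numpy as np
t=cv2.imread('pics/top0.png');s=cv2.imread('pics/side0.png')
a=cv2.resize(t[190:330,355:485],None,fx=4.2,fy=4.2,interpolation=2)[:588,:400+146]
b=cv2.resize(t[180:250,225:305],(250,219),interpolation=2)
c=cv2.resize(s[245:350,310:400],(250,292),interpolation=2)
o=np.zeros((588,800,3),np.uint8);o[:a.shape[0],:a.shape[1]]=a
o[:219,548:798]=b;o[230:522,548:798]=c
cv2.imwrite('pics/c1.png',o)
E
```

```text
(no output)
```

View pics/c1.png

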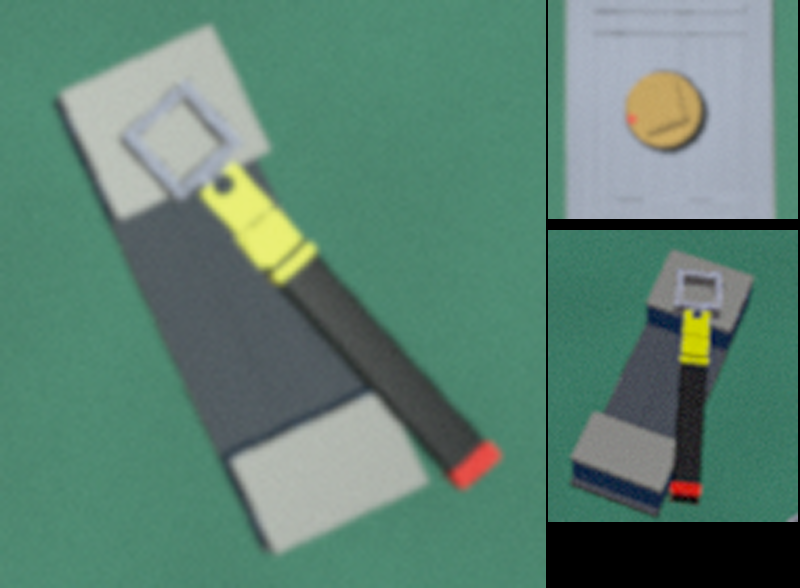

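```bash
cat > h.py <<'E'
import numpy as np,cv2
from scipy.spatial.transform import Rotation as R
from scipy.optimize import least_squares
from workcell import r
def cam(n):
    c=r.get_calibration(n);return c['xyz'],R.from_euler('xyz',c['rotation']).as_matrix(),240/np.tan(np.radians(c['fov_y']/2)),c['cx'],c['cy']
C={n:cam(n) for n in('side','top')}
def proj(n,P):
    x,M,f,cx,cy=C[n];p=(np.atleast_2d(P)-x)@M;return np.c_[cx+f*p[:,0]/p[:,2],cy+f*p[:,1]/p[:,2]]
def tri(top,side):
    s=least_squares(lambda P:np.r_[(proj('top',P)-top)[0],(proj('side',P)-side)[0]],[.5,0,.05]);return s.x,np.abs(s.fun).max()
def atz(n,uv,z):
    x,M,f,cx,cy=C[n];d=M@[(uv[0]-cx)/f,(uv[1]-cy)/f,1];return x+d*(z-x[2])/d[2]
E
python3 - <<'E'
from h import *
np.set_printoptions(precision=4,suppress=True)
T=lambda p:np.array([355+(p[0])/4.2,190+p[1]/4.2])-.4
S=lambda p:np.array([310+(p[0]-548)/2.778,245+(p[1]-230)/2.778])-.3
for n,a,b in [('A',(60,95),(672,250)),('B',(212,25),(753,275)),('D',(118,220),(648,307)),('E',(230,455),(597,413)),('F',(275,550),(572,456)),('G',(428,482),(660,487)),
 ('sock',(182,140),(699,286)),('red',(475,464),(686,487)),('band',(296,264),(695,361)),('pivot',(223,184),(697,315))]:
    print(n,*tri(T(a),S(b)))
tp=lambda p:np.array([225+(p[0]-548)/3.125,180+p[1]/3.125])-.35
for n,p,z in(('flange',(665,111),.081),('dot',(631,118),.081),('c',(688,120),.094),('e1',(648,135),.094),('e2',(679,80),.094)): print(n,atz('top',tp(p),z))
print('side plug',tri(tp((665,111)),(299,202)))
q=R.from_euler('xyz',r.sense()['ee_rot']).as_matrix();print(q)
E
```

```text
A [ 0.6176 -0.1686  0.0426] 0.39286923232862137
B [ 0.6542 -0.2503  0.0455] 0.19321438009450276
D [ 0.5508 -0.2     0.0347] 0.608481499671143
E [ 0.4245 -0.2577  0.0369] 0.6688451953569938
F [ 0.3739 -0.2791  0.0419] 0.17565048449762344
G [ 0.4094 -0.3599  0.0466] 0.1289997350328349
sock [ 0.5912 -0.2306  0.0635] 0.602162353614915
red [ 0.42   -0.3808  0.061 ] 0.328022570327164
band [ 0.5253 -0.2899  0.0596] 0.41493283376667023
pivot [ 0.5677 -0.2524  0.0581] 0.25484016812970367
flange [0.608  0.0678 0.081 ]
dot [0.6033 0.0914 0.081 ]
c [0.6002 0.0503 0.094 ]
e1 [0.5901 0.0777 0.094 ]
e2 [0.6279 0.0564 0.094 ]
side plug (array([0.6093, 0.0672, 0.0788]), np.float64(0.9033667833843992))
[[-0.     -0.9257  0.3781]
 [ 0.      0.3781  0.9257]
 [-1.      0.      0.    ]]
```

drive_tool(motion=[{"tx": 90, "ty": -581, "tz": -724, "rx": -1.11, "grip": 0}, {"tx": 90, "ty": -581, "tz": -724, "rx": -1.11, "grip": 0}, {"tx": 90, "ty": -581, "tz": -724, "rx": -1.11, "grip": 0}, {"tx": 90, "ty": -581, "tz": -724, "rx": -1.11, "grip": 0}, {"tx": 90, "ty": -581, "tz": -724, "rx": -1.11, "grip": 0}, {"tx": 90, "ty": -581, "tz": -724, "rx": -1.11, "grip": 0}, {"tx": 90, "ty": -581, "tz": -724, "rx": -1.11, "grip": 0}, {"tx": 90, "ty": -581, "tz": -724, "rx": -1.11, "grip": 0}, {"tx": 90, "ty": -581, "tz": -724, "rx": -1.11, "grip": 0}, {"tx": 90, "ty": -581, "tz": -724, "rx": -1.11, "grip": 0}, {"tx": 90, "ty": -581, "tz": -724, "rx": -1.11, "grip": 0}, {"tx": 90, "ty": -581, "tz": -724, "rx": -1.11, "grip": 0}])

```text
schema error: expected keys rx, ry, rz, tx, ty, tz, grip
```

```bash
cat >> h.py <<'E'
def go(P,psi,wr=True):
    """shift/turn to tcp P, wrench yaw psi(deg) (tool z = psi+90), tool straight down"""
    s=r.sense();M=R.from_euler('xyz',s['ee_rot']).as_matrix();a=np.radians(psi+90)
    z=np.array([np.cos(a),np.sin(a),0]);x=np.array([0,0,-1.]);N=np.c_[x,np.cross(z,x),z]
    print('t %.2f'%s['t'],'pos',s['position'].round(4),'psi %.2f'%(np.degrees(np.arctan2(M[1,2],M[0,2]))-90),'F',s['ft_force'].round(1),'w %.4f'%s['grip_width'],'q6 %.2f'%s['q'][5])
    print('  t mm',(M.T@(np.array(P)-s['position'])*1000).round(1),'r',R.from_matrix(M.T@N).as_rotvec().round(4))
E
python3 -c "
from h import *
go([.500,-.311,.13],41.5)"
```

```text
t 1.10 pos [0.2363 0.5786 0.2313] psi -22.22 F [-0.2 -0.1  0.9] w 0.0852 q6 1.47
  t mm [ 101.3 -580.5 -723.8] r [-1.1121  0.     -0.    ]
```

All seven keys are needed in each row.

drive_tool(motion=[{"tx": 90, "ty": -581, "tz": -724, "rx": -1.11, "ry": 0, "rz": 0, "grip": 0}, {"tx": 90, "ty": -581, "tz": -724, "rx": -1.11, "ry": 0, "rz": 0, "grip": 0}, {"tx": 90, "ty": -581, "tz": -724, "rx": -1.11, "ry": 0, "rz": 0, "grip": 0}, {"tx": 90, "ty": -581, "tz": -724, "rx": -1.11, "ry": 0, "rz": 0, "grip": 0}, {"tx": 90, "ty": -581, "tz": -724, "rx": -1.11, "ry": 0, "rz": 0, "grip": 0}, {"tx": 90, "ty": -581, "tz": -724, "rx": -1.11, "ry": 0, "rz": 0, "grip": 0}, {"tx": 90, "ty": -581, "tz": -724, "rx": -1.11, "ry": 0, "rz": 0, "grip": 0}, {"tx": 90, "ty": -581, "tz": -724, "rx": -1.11, "ry": 0, "rz": 0, "grip": 0}, {"tx": 90, "ty": -581, "tz": -724, "rx": -1.11, "ry": 0, "rz": 0, "grip": 0}, {"tx": 90, "ty": -581, "tz": -724, "rx": -1.11, "ry": 0, "rz": 0, "grip": 0}, {"tx": 90, "ty": -581, "tz": -724, "rx": -1.11, "ry": 0, "rz": 0, "grip": 0}, {"tx": 90, "ty": -581, "tz": -724, "rx": -1.11, "ry": 0, "rz": 0, "grip": 0}])

```text
t: 2.3
position: [0.399, 0.0332, 0.1768]
ee_rot: [-2.267, 1.569, 0.026]
ft_force: [1.2, 0.7, 0.4]
grip_width: 0.0854
```

```bash
python3 -c "
from h import *
go([.500,-.311,.13],41.5)"
```

```text
t 2.30 pos [0.399  0.0332 0.1768] psi 41.38 F [1.2 0.7 0.4] w 0.0854 q6 -0.80
  t mm [  47.   151.8 -325. ] r [-0.002  -0.0011  0.0013]
```

drive_tool(motion=[{"tx": 60, "ty": 152, "tz": -325, "rx": 0, "ry": 0, "rz": 0, "grip": 0}, {"tx": 60, "ty": 152, "tz": -325, "rx": 0, "ry": 0, "rz": 0, "grip": 0}, {"tx": 60, "ty": 152, "tz": -325, "rx": 0, "ry": 0, "rz": 0, "grip": 0}, {"tx": 60, "ty": 152, "tz": -325, "rx": 0, "ry": 0, "rz": 0, "grip": 0}, {"tx": 60, "ty": 152, "tz": -325, "rx": 0, "ry": 0, "rz": 0, "grip": 0}, {"tx": 60, "ty": 152, "tz": -325, "rx": 0, "ry": 0, "rz": 0, "grip": 0}, {"tx": 60, "ty": 152, "tz": -325, "rx": 0, "ry": 0, "rz": 0, "grip": 0}, {"tx": 60, "ty": 152, "tz": -325, "rx": 0, "ry": 0, "rz": 0, "grip": 0}, {"tx": 95, "ty": 152, "tz": -325, "rx": 0, "ry": 0, "rz": 0, "grip": 0}, {"tx": 130, "ty": 152, "tz": -325, "rx": 0, "ry": 0, "rz": 0, "grip": 0}, {"tx": 143, "ty": 152, "tz": -325, "rx": 0, "ry": 0, "rz": 0, "grip": 0}, {"tx": 143, "ty": 152, "tz": -325, "rx": 0, "ry": 0, "rz": 0, "grip": 0}])

```text
t: 3.5
position: [0.4973, -0.3072, 0.0313]
ee_rot: [0.168, 1.565, 2.462]
ft_force: [0.4, -0.1, -0.8]
grip_width: 0.0858
```

```bash
python3 -c "
from h import *
im=r.read_camera('side');cv2.imwrite('pics/s2.png',cv2.resize(im[200:380,270:450,::-1],(560,560)))
go([.500,-.311,.034],41.5)"
```

```text
t 3.55 pos [ 0.4988 -0.3083  0.0332] psi 41.41 F [ 0.1 -0.6  0.4] w 0.0856 q6 -1.39
  t mm [-0.8  0.9 -2.8] r [-0.0016  0.002  -0.0003]
```

View pics/s2.png

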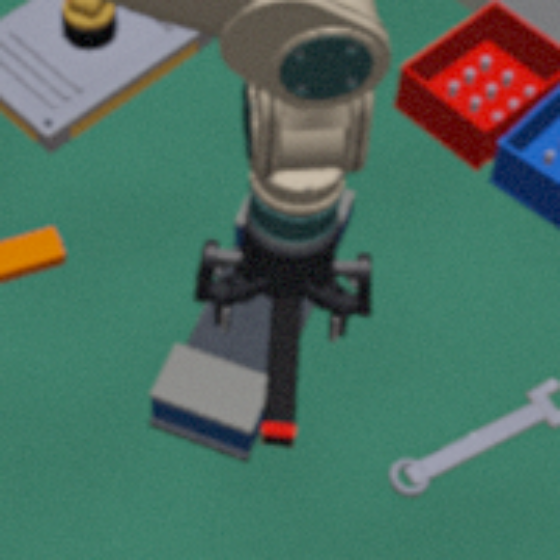

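The handle sits centred between the open fingers, with its red end at about (280,430). Next I close on it.

drive_tool(motion=[{"tx": 0, "ty": 1, "tz": -2, "rx": 0, "ry": 0, "rz": 0, "grip": 255}, {"tx": 0, "ty": 1, "tz": -2, "rx": 0, "ry": 0, "rz": 0, "grip": 255}, {"tx": 0, "ty": 1, "tz": -2, "rx": 0, "ry": 0, "rz": 0, "grip": 255}, {"tx": 0, "ty": 1, "tz": -2, "rx": 0, "ry": 0, "rz": 0, "grip": 255}, {"tx": 0, "ty": 1, "tz": -2, "rx": 0, "ry": 0, "rz": 0, "grip": 255}, {"tx": 0, "ty": 1, "tz": -2, "rx": 0, "ry": 0, "rz": 0, "grip": 255}, {"tx": 0, "ty": 1, "tz": -2, "rx": 0, "ry": 0, "rz": 0, "grip": 255}, {"tx": 0, "ty": 1, "tz": -2, "rx": 0, "ry": 0, "rz": 0, "grip": 255}], force=80)

```text
t: 4.35
position: [0.5006, -0.3118, 0.0347]
ee_rot: [-2.885, 1.569, -0.592]
ft_force: [-0.9, 0.9, 5.6]
grip_width: 0.025
```

```bash
python3 -c "
from h import *
go([.49,.035,.16],15)"
```

```text
t 4.35 pos [ 0.5006 -0.3118  0.0347] psi 41.39 F [-0.9  0.9  5.6] w 0.0250 q6 -1.39
  t mm [-125.6 -221.4  267. ] r [ 0.4606 -0.0016  0.0008]
```

drive_tool(motion=[{"tx": -45, "ty": 0, "tz": 0, "rx": 0, "ry": 0, "rz": 0, "grip": 255}, {"tx": -90, "ty": 0, "tz": 0, "rx": 0, "ry": 0, "rz": 0, "grip": 255}, {"tx": -126, "ty": 0, "tz": 0, "rx": 0, "ry": 0, "rz": 0, "grip": 255}, {"tx": -126, "ty": -28, "tz": 33, "rx": 0.06, "ry": 0, "rz": 0, "grip": 255}, {"tx": -126, "ty": -55, "tz": 67, "rx": 0.12, "ry": 0, "rz": 0, "grip": 255}, {"tx": -126, "ty": -83, "tz": 100, "rx": 0.18, "ry": 0, "rz": 0, "grip": 255}, {"tx": -126, "ty": -111, "tz": 133, "rx": 0.24, "ry": 0, "rz": 0, "grip": 255}, {"tx": -126, "ty": -138, "tz": 167, "rx": 0.3, "ry": 0, "rz": 0, "grip": 255}, {"tx": -126, "ty": -166, "tz": 200, "rx": 0.36, "ry": 0, "rz": 0, "grip": 255}, {"tx": -126, "ty": -194, "tz": 233, "rx": 0.42, "ry": 0, "rz": 0, "grip": 255}, {"tx": -126, "ty": -221, "tz": 267, "rx": 0.46, "ry": 0, "rz": 0, "grip": 255}, {"tx": -126, "ty": -221, "tz": 267, "rx": 0.46, "ry": 0, "rz": 0, "grip": 255}])

```text
t: 5.55
position: [0.4866, 0.0397, 0.158]
ee_rot: [0.701, 1.566, 2.54]
ft_force: [0.3, -0.8, -5.1]
grip_width: 0.0249
```

```bash
python3 - <<'E'
from h import *
t0=cv2.imread('pics/top0.png')
ims={}
for c in('top','side'):
    im=r.read_camera(c)[:,:,::-1];cv2.imwrite(f'pics/{c}3.png',im);ims[c]=im
go([.49,.0364,.16],15)
o=np.zeros((600,800,3),np.uint8)
o[:400,:400]=cv2.resize(ims['top'][160:260,220:320],(400,400),interpolation=2)
o[:400,400:]=cv2.resize(ims['side'][150:250,250:350],(400,400),interpolation=2)
o[400:,:200]=cv2.resize(t0[198:232,245:279],(200,200),interpolation=2)
cv2.imwrite('pics/c3.png',o)
E
```

```text
t 5.65 pos [0.4878 0.036  0.1583] psi 15.19 F [ 0.3 -0.7 -5. ] w 0.0246 q6 -0.32
  t mm [-1.7 -2.3 -0.2] r [ 0.0033  0.0002 -0.0027]
```

View pics/c3.png

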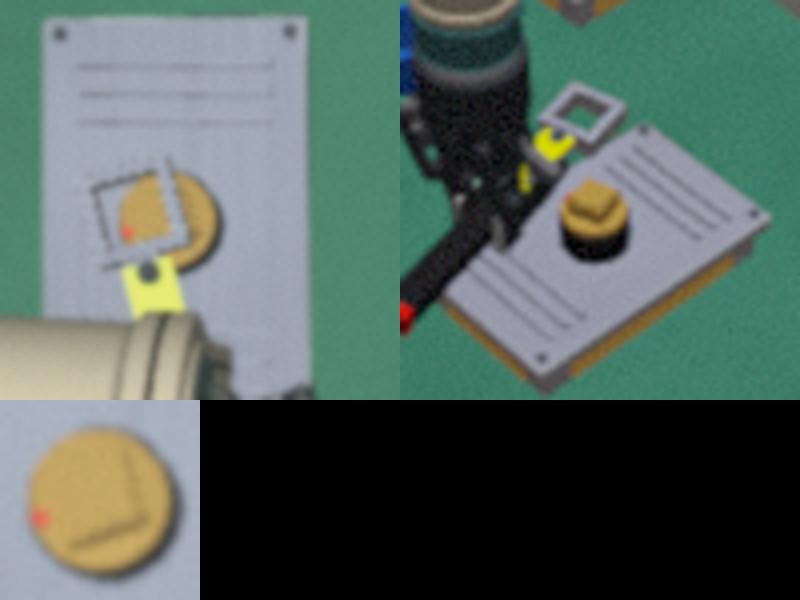

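```bash
cat > fit.py <<'E'
from h import *
from scipy.optimize import differential_evolution
def sq(w,z,n=40):
    h=w/2;u=np.linspace(-h,h,n);k=np.full(n,h);zz=np.full(n,z)
    return np.vstack([np.c_[u,k,zz],np.c_[u,-k,zz],np.c_[k,u,zz],np.c_[-k,u,zz]])
def circ(d,z,n=120):
    a=np.linspace(0,2*np.pi,n);return np.c_[d/2*np.cos(a),d/2*np.sin(a),0*a+z]
PLUG=[(sq(.025,.016),1),(sq(.030,.012),.5),(sq(.03,0),.5),(circ(.052,0),2)]   # from plug_seat
HEAD=[(sq(.0465,.018),1),(sq(.0325,.018),1),(sq(.0465,0),.3)]
def grad(im):
    g=cv2.GaussianBlur(im.astype(np.float32),(0,0),.7)
    return np.sqrt(sum(cv2.Sobel(g[:,:,c],5,1,0)**2+cv2.Sobel(g[:,:,c],5,0,1)**2 for c in range(3)))
def fit(cam,im,model,p0,dz=0.008,dy=12,dxy=.008):
    G=np.minimum(grad(im),120)
    def cost(p):
        M=R.from_euler('z',p[2],degrees=True).as_matrix();s=0
        for P,w in model:
            uv=proj(cam,P@M.T+[p[0],p[1],p[3]]).astype(np.float32)
            s-=w*cv2.remap(G,uv[None,:,0],uv[None,:,1],1).mean()
        return s
    b=[(p0[0]-dxy,p0[0]+dxy),(p0[1]-dxy,p0[1]+dxy),(p0[2]-dy,p0[2]+dy),(p0[3]-dz,p0[3]+dz+1e-6)]
    s=differential_evolution(cost,b,seed=1,popsize=20,maxiter=120,tol=1e-6);return s.x.round(4),round(s.fun,1)
E
python3 - <<'E'
from fit import *
I={n:cv2.imread(f'pics/{n}.png') for n in('top0','side0','top3','side3')}
for dz in(0,.004):
  print('plug',dz,fit('top',I['top0'],PLUG,(.608,.068,17,.081),dz),fit('side',I['side0'],PLUG,(.608,.068,17,.081),dz))
  print('head',dz,fit('top',I['top3'],HEAD,(.6057,.068,15,.1686),dz),fit('side',I['side3'],HEAD,(.6057,.068,15,.1686),dz))
h=I['top0'].astype(int);m=(h[:,:,2]-h[:,:,1]>60)&(h[:,:,1]-h[:,:,0]<45);ys,xs=np.nonzero(m[200:230,245:280]);print('dot',xs+245,ys+200)
E
```

```text
plug 0 (array([ 0.6087,  0.0724, 11.6365,  0.081 ]), np.float64(-357.0)) (array([ 0.6099,  0.0685, 18.2669,  0.081 ]), np.float64(-472.5))
head 0 (array([ 0.5991,  0.0601, 15.8332,  0.1686]), np.float64(-246.0)) (array([ 0.6023,  0.0675, 19.5489,  0.1686]), np.float64(-271.2))
plug 0.004 (array([ 0.6082,  0.0718, 12.0468,  0.085 ]), np.float64(-358.4)) (array([ 0.6075,  0.0657, 17.4833,  0.0848]), np.float64(-472.7))
head 0.004 (array([ 0.5977,  0.0662, 15.2127,  0.1687]), np.float64(-246.0)) (array([ 0.6051,  0.0707, 19.9788,  0.1646]), np.float64(-271.2))
dot [251 252 251 252 251] [217 217 218 218 219]
```

```bash
python3 - <<'E'
from fit import *
I={n:cv2.imread(f'pics/{n}.png') for n in('top0','side0','top3','side3')}
def brass(im,box):
    x0,y0,x1,y1=box;k=im[y0:y1,x0:x1].astype(np.float32)
    k=cv2.resize(k,None,fx=4,fy=4,interpolation=cv2.INTER_CUBIC)
    m=((k[:,:,2]-k[:,:,0])>45).astype(np.uint8)
    c=max(cv2.findContours(m,0,1)[0],key=cv2.contourArea);e=cv2.fitEllipse(cv2.convexHull(c))
    return (np.array(e[0])+.5)/4-.5+[x0,y0],np.array(e[1])/4,m
ct,ax,_=brass(I['top0'],(240,195,285,235));print('top',ct,ax,atz('top',ct,.081))
k=I['top0'][195:235,240:285].astype(float);w=np.clip((k[:,:,2]-k[:,:,1])-45-0.*k[:,:,0],0,None)
w*= (k[:,:,1]-k[:,:,0]<40)
yy,xx=np.mgrid[195:235,240:285];d=np.array([(w*xx).sum(),(w*yy).sum()])/w.sum();D=atz('top',d,.081);c=atz('top',ct,.081)
print('dot',d,D,np.linalg.norm(D-c),np.degrees(np.arctan2(*(D-c)[1::-1]))-90)
for PL,n in ((PLUG[:1],'top sq only'),(PLUG[:3],'3sq')):
    for cc in('top','side'): print(n,cc,fit(cc,I[cc+'0'],PL,(c[0],c[1],17,.081),0,15,.003))
# overlays
o=[]
for cc,n,box in(('top','top0',(240,195,285,240)),('side','side0',(277,180,322,225)),('top','top3',(232,190,277,235)),('side','side3',(275,160,320,205))):
    x0,y0,x1,y1=box;v=cv2.resize(I[n][y0:y1,x0:x1],(390,390) if 0 else (295,295),interpolation=2)
    f=295/45
    mods=[(PLUG[0],(*c[:2],17,.081)),(PLUG[3],(*c[:2],17,.081))] if '0' in n else [(HEAD[0],(.6057,.068,15,.1686)),(HEAD[1],(.6057,.068,15,.1686))]
    w2=v.copy()
    for (P,_),p in mods:
        uv=proj(cc,P@R.from_euler('z',p[2],degrees=True).as_matrix().T+[p[0],p[1],p[3]])
        for a in((uv-[x0,y0]+.5)*f)[::3]: cv2.circle(w2,tuple(a.astype(int)),1,(255,0,255),-1)
    o.append(np.vstack([v,w2]))
cv2.imwrite('pics/c4.png',cv2.resize(np.hstack(o),(800,400)))
E
```

```text
top [261.5046711 214.691082 ] [23.85441399 24.1724472 ] [0.6090523  0.06906693 0.081     ]
dot [251.27058824 217.64313725] [0.60278386 0.09128053 0.081     ] 0.02308110585159494 15.758511059045517
top sq only top (array([ 0.6091,  0.072 , 18.3396,  0.081 ]), np.float64(-55.4))
top sq only side (array([ 0.6076,  0.0664, 11.9994,  0.081 ]), np.float64(-120.0))
3sq top (array([0.612 , 0.0721, 2.0961, 0.081 ]), np.float64(-119.1))
3sq side (array([ 0.6106,  0.0693, 15.2945,  0.081 ]), np.float64(-233.9))
```

View pics/c4.png

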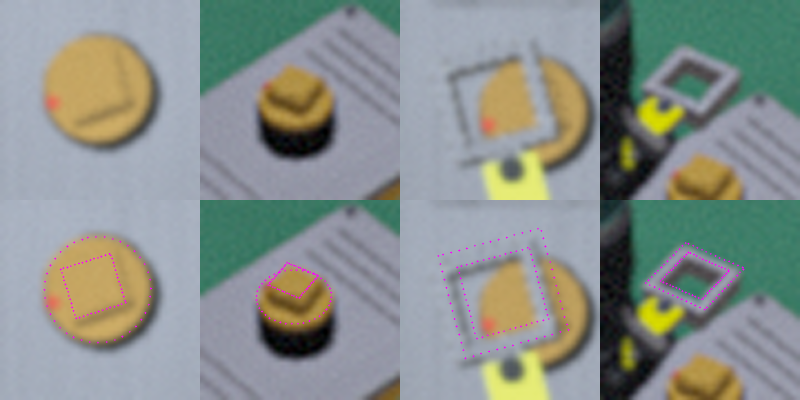

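```bash
python3 - <<'E'
from fit import *
I={n:cv2.imread(f'pics/{n}.png') for n in('top3','side3')}
print('manual',atz('top',(252.5,212.6),.1866),'pred',proj('top',[.6057,.068,.1866]))
print('side manual', atz('side',(250+182/4-.4,150+112/4-.4),.1866))
print(tri(np.array([252.5,212.6]),np.array([295.1,177.6])))
for g in((.6,.07),): 
  for m,n in((HEAD[:2],'top edges'),(HEAD[1:2]+[(sq(.0325,0),.7)],'hole')):
    print(n,fit('top',I['top3'],m,(*g,15.2,.1686),0.0,3,.007),fit('side',I['side3'],m,(*g,15.2,.1686),0,3,.007))
E
```

```text
manual [0.60147666 0.07225459 0.1866    ] pred [[254.69405118 210.42088201]]
side manual [0.60109488 0.06615169 0.1866    ]
(array([0.60299403, 0.07242393, 0.18099362]), np.float64(0.8519620840419861))
top edges (array([ 0.5978,  0.0661, 14.9094,  0.1686]), np.float64(-215.8)) (array([ 0.6023,  0.0676, 18.1857,  0.1686]), np.float64(-236.1))
hole (array([ 0.6054,  0.0643, 12.2037,  0.1686]), np.float64(-192.9)) (array([ 0.6042,  0.0684, 18.197 ,  0.1686]), np.float64(-200.3))
```

```bash
python3 -c "
from h import *
go([.4938,.0326,.100],15.2)"
```

```text
t 5.65 pos [0.4878 0.036  0.1583] psi 15.19 F [ 0.3 -0.7 -5. ] w 0.0246 q6 -0.32
  t mm [58.3 -5.1 -4.9] r [-0.0002  0.0002 -0.0027]
```

drive_tool(motion=[{"tx": 20, "ty": -5, "tz": -5, "rx": 0, "ry": 0, "rz": 0, "grip": 255}, {"tx": 40, "ty": -5, "tz": -5, "rx": 0, "ry": 0, "rz": 0, "grip": 255}, {"tx": 58, "ty": -5, "tz": -5, "rx": 0, "ry": 0, "rz": 0, "grip": 255}, {"tx": 58, "ty": -5, "tz": -5, "rx": 0, "ry": 0, "rz": 0, "grip": 255}, {"tx": 58, "ty": -5, "tz": -5, "rx": 0, "ry": 0, "rz": 0, "grip": 255}])

```text
t: 6.15
position: [0.4948, 0.0305, 0.101]
ee_rot: [1.392, 1.569, -3.059]
ft_force: [0.5, 0.1, -3.8]
grip_width: 0.025
```

```bash
python3 - <<'E'
from h import *
go([.4938,.0326,.100],15.2)
I={c:r.read_camera(c)[:,:,::-1].copy() for c in('top','side')}
for c in I: cv2.imwrite(f'pics/{c}5.png',I[c])
o=np.hstack([cv2.resize(I['top'][190:240,235:285],(400,400),interpolation=2),cv2.resize(I['side'][175:225,275:325],(400,400),interpolation=2)])
cv2.imwrite('pics/c5.png',o)
E
```

```text
t 6.15 pos [0.4948 0.0305 0.101 ] psi 14.93 F [ 0.5  0.1 -3.8] w 0.0250 q6 -0.33
  t mm [1.  0.4 2.2] r [-0.0047  0.0003 -0.0018]
```

View pics/c5.png

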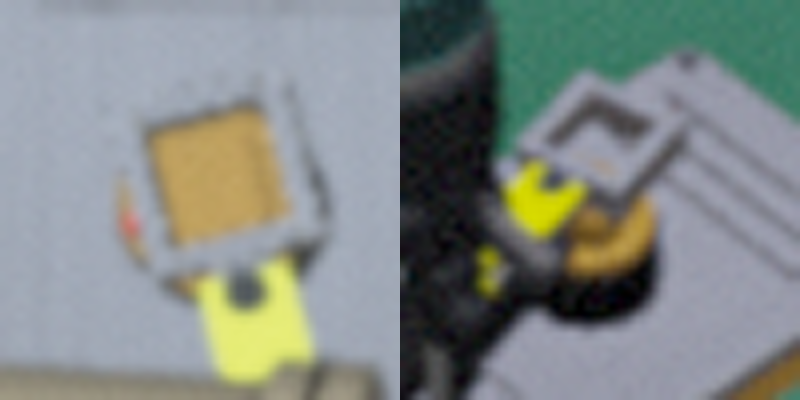

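```bash
python3 - <<'E'
from h import *
print(tri(np.array([261.85,211.5]),np.array([300.2,190.9])))
for z in(.115,.125,.135): print(z,atz('top',(261.85,211.5),z),atz('side',(300.2,190.9),z))
print('plug seat by side view of square top', proj('side',[[.609,.069,.097],[.609,.069,.081]]),proj('top',[[.609,.069,.097],[.609,.069,.081]]))
E
```

```text
(array([0.61114003, 0.06106309, 0.12956873]), np.float64(0.7990633671794285))
0.115 [0.61198139 0.06374108 0.115     ] [0.62257353 0.07101707 0.115     ]
0.125 [0.61079447 0.06239443 0.125     ] [0.61600992 0.06315832 0.125     ]
0.135 [0.60960754 0.06104778 0.135     ] [0.60944631 0.05529957 0.135     ]
plug seat by side view of square top [[297.45281185 197.59606562]
 [297.61322077 201.28127736]] [[260.52252764 213.89130426]
 [261.53547741 214.71479614]]
```

```bash
python3 -c "
from h import *
go([.4938,.0338,.083],16.5)"
```

```text
t 6.25 pos [0.4963 0.0308 0.1024] psi 14.96 F [ 0.7 -0.3 -4.8] w 0.0247 q6 -0.33
  t mm [19.4  1.7  3.5] r [-0.0268 -0.0007  0.0016]
```

drive_tool(motion=[{"tx": 3, "ty": 1.3, "tz": 3.8, "rx": -0.027, "ry": 0, "rz": 0, "grip": 255}, {"tx": 6, "ty": 1.3, "tz": 3.8, "rx": -0.027, "ry": 0, "rz": 0, "grip": 255}, {"tx": 10, "ty": 1.3, "tz": 3.8, "rx": -0.027, "ry": 0, "rz": 0, "grip": 255}, {"tx": 14, "ty": 1.3, "tz": 3.8, "rx": -0.027, "ry": 0, "rz": 0, "grip": 255}, {"tx": 18, "ty": 1.3, "tz": 3.8, "rx": -0.027, "ry": 0, "rz": 0, "grip": 255}, {"tx": 18, "ty": 1.3, "tz": 3.8, "rx": -0.027, "ry": 0, "rz": 0, "grip": 255}])

```text
t: 6.85
position: [0.4931, 0.0349, 0.083]
ee_rot: [1.639, 1.57, -2.785]
ft_force: [-0.1, -0.4, -3.8]
grip_width: 0.0243
```

```bash
python3 - <<'E'
from h import *
go([.4938,.0338,.083],16.5)
I={c:r.read_camera(c)[:,:,::-1].copy() for c in('top','side')}
for c in I: cv2.imwrite(f'pics/{c}6.png',I[c])
o=np.hstack([cv2.resize(I['top'][190:240,235:285],(400,400),interpolation=2),cv2.resize(I['side'][175:225,275:325],(400,400),interpolation=2)])
cv2.imwrite('pics/c6.png',o)
E
```

```text
t 6.85 pos [0.4931 0.0349 0.083 ] psi 16.57 F [-0.1 -0.4 -3.8] w 0.0243 q6 -0.35
  t mm [-0.  -0.4 -1.2] r [ 0.0012 -0.     -0.0003]
```

View pics/c6.png

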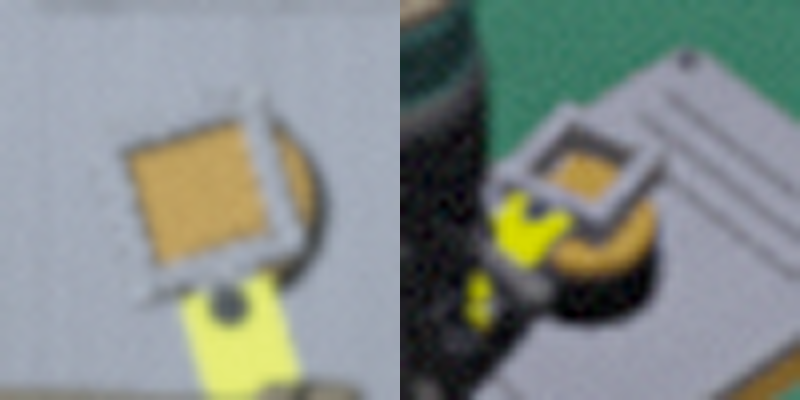

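The top and side views both show the plug's square inside the socket, and there is no contact force at 4 mm below the plug's top. I'll lower it gently.

drive_tool(motion=[{"tx": 2, "ty": 0, "tz": -0.5, "rx": 0, "ry": 0, "rz": 0, "grip": 255}, {"tx": 4, "ty": 0, "tz": -0.5, "rx": 0, "ry": 0, "rz": 0, "grip": 255}, {"tx": 6, "ty": 0, "tz": -0.5, "rx": 0, "ry": 0, "rz": 0, "grip": 255}, {"tx": 6, "ty": 0, "tz": -0.5, "rx": 0, "ry": 0, "rz": 0, "grip": 255}])

```text
t: 7.35
position: [0.4934, 0.0344, 0.0773]
ee_rot: [-1.247, 1.571, 0.613]
ft_force: [0.8, 1.0, -3.5]
grip_width: 0.0243
```

drive_tool(motion=[{"tx": 2, "ty": 0, "tz": 0, "rx": 0, "ry": 0, "rz": 0, "grip": 255}, {"tx": 4, "ty": 0, "tz": 0, "rx": 0, "ry": 0, "rz": 0, "grip": 255}, {"tx": 5.5, "ty": 0, "tz": 0, "rx": 0, "ry": 0, "rz": 0, "grip": 255}, {"tx": 5.5, "ty": 0, "tz": 0, "rx": 0, "ry": 0, "rz": 0, "grip": 255}])

```text
t: 7.75
position: [0.4934, 0.0344, 0.0719]
ee_rot: [-1.321, 1.571, 0.54]
ft_force: [0.4, 1.1, -4.5]
grip_width: 0.0244
```

drive_tool(motion=[{"tx": 1, "ty": 0, "tz": 0, "rx": 0, "ry": 0, "rz": 0, "grip": 255}, {"tx": 1.5, "ty": 0, "tz": 0, "rx": 0, "ry": 0, "rz": 0, "grip": 255}, {"tx": 1.5, "ty": 0, "tz": 0, "rx": 0, "ry": 0, "rz": 0, "grip": 255}])

```text
t: 8.05
position: [0.4934, 0.0344, 0.0706]
ee_rot: [-1.811, 1.571, 0.049]
ft_force: [-0.3, -0.7, -3.1]
grip_width: 0.0246
```

```bash
python3 -c "
from h import *
go([.4938,.0338,.070],16.5);s=r.sense();print(s['wrist_torque'])"
```

```text
t 8.05 pos [0.4934 0.0344 0.0706] psi 16.57 F [-0.3 -0.7 -3.1] w 0.0246 q6 -0.35
  t mm [ 0.6 -0.2 -0.7] r [ 0.0012 -0.0001  0.0003]
[-0.02325916 -0.16682094 -0.05346839]
```

drive_tool(motion=[{"tx": 0.5, "ty": -0.1, "tz": 4.2, "rx": 0.0349, "ry": 0, "rz": 0, "grip": 255}, {"tx": 0.5, "ty": -0.3, "tz": 8.4, "rx": 0.0698, "ry": 0, "rz": 0, "grip": 255}, {"tx": 0.5, "ty": -0.7, "tz": 12.6, "rx": 0.1047, "ry": 0, "rz": 0, "grip": 255}, {"tx": 0.5, "ty": -1.2, "tz": 16.8, "rx": 0.1396, "ry": 0, "rz": 0, "grip": 255}, {"tx": 0.5, "ty": -1.8, "tz": 21.0, "rx": 0.1745, "ry": 0, "rz": 0, "grip": 255}, {"tx": 0.5, "ty": -2.6, "tz": 25.2, "rx": 0.2094, "ry": 0, "rz": 0, "grip": 255}, {"tx": 0.5, "ty": -3.6, "tz": 29.3, "rx": 0.2443, "ry": 0, "rz": 0, "grip": 255}, {"tx": 0.5, "ty": -3.6, "tz": 29.3, "rx": 0.2443, "ry": 0, "rz": 0, "grip": 255}])

```text
t: 8.85
position: [0.4894, 0.0632, 0.0705]
ee_rot: [-2.221, 1.568, -0.606]
ft_force: [2.7, -1.3, -3.5]
grip_width: 0.0249
```

```bash
cat > st.py <<'E'
from h import *
s=r.sense();M=R.from_euler('xyz',s['ee_rot']).as_matrix();f=M.T@s['ft_force'];w=M.T@s['wrist_torque']
print('t %.2f'%s['t'],s['position'].round(4),'psi %.2f'%(np.degrees(np.arctan2(M[1,2],M[0,2]))-90),'Ftool',f.round(1),'Mtool',w.round(2),'w',round(s['grip_width'],4))
d=s['position'][:2]-[.609,.069];print('r %.4f ang %.2f'%(np.hypot(*d),np.degrees(np.arctan2(-d[1],-d[0]))))
E
python3 st.py
```

```text
t 8.85 [0.4894 0.0632 0.0705] psi 2.57 Ftool [ 3.5 -2.7 -1.4] Mtool [ 0.14  0.36 -0.36] w 0.0249
r 0.1197 ang 2.78
```

drive_tool(motion=[{"tx": 0, "ty": -0.1, "tz": 3.6, "rx": 0.0297, "ry": 0, "rz": 0, "grip": 255}, {"tx": 0, "ty": -0.2, "tz": 7.2, "rx": 0.0593, "ry": 0, "rz": 0, "grip": 255}, {"tx": 0, "ty": -0.5, "tz": 10.5, "rx": 0.0873, "ry": 0, "rz": 0, "grip": 255}, {"tx": 0, "ty": -0.5, "tz": 10.5, "rx": 0.0873, "ry": 0, "rz": 0, "grip": 255}])

```text
t: 9.25
position: [0.4895, 0.0736, 0.0704]
ee_rot: [-2.052, 1.568, -0.523]
ft_force: [2.8, -2.1, -3.1]
grip_width: 0.0245
```

```bash
python3 st.py
```

```text
t 9.25 [0.4895 0.0736 0.0704] psi -2.40 Ftool [ 3.1 -2.9 -2. ] Mtool [ 0.07  0.33 -0.54] w 0.0245
r 0.1196 ang -2.22
```

drive_tool(motion=[{"tx": 0, "ty": -0.1, "tz": 3.6, "rx": 0.0297, "ry": 0, "rz": 0, "grip": 255}, {"tx": 0, "ty": -0.2, "tz": 7.2, "rx": 0.0593, "ry": 0, "rz": 0, "grip": 255}, {"tx": 0, "ty": -0.5, "tz": 10.5, "rx": 0.0873, "ry": 0, "rz": 0, "grip": 255}, {"tx": 0, "ty": -0.5, "tz": 10.5, "rx": 0.0873, "ry": 0, "rz": 0, "grip": 255}])

```text
t: 9.65
position: [0.4904, 0.0841, 0.0704]
ee_rot: [-1.918, 1.569, -0.477]
ft_force: [3.4, -2.2, -3.3]
grip_width: 0.0247
```

```bash
python3 st.py
```

```text
t 9.65 [0.4904 0.0841 0.0704] psi -7.39 Ftool [ 3.3 -3.7 -1.8] Mtool [ 0.06  0.38 -0.71] w 0.0247
r 0.1195 ang -7.24
```

drive_tool(motion=[{"tx": 0, "ty": 0, "tz": 3.6, "rx": 0.0297, "ry": 0, "rz": 0, "grip": 255}, {"tx": 0, "ty": 0, "tz": 7.2, "rx": 0.0593, "ry": 0, "rz": 0, "grip": 255}, {"tx": 0, "ty": -0.2, "tz": 10.5, "rx": 0.0873, "ry": 0, "rz": 0, "grip": 255}, {"tx": 0, "ty": -0.2, "tz": 10.5, "rx": 0.0873, "ry": 0, "rz": 0, "grip": 255}])

```text
t: 10.05
position: [0.4922, 0.0944, 0.0704]
ee_rot: [-1.769, 1.568, -0.414]
ft_force: [5.1, -2.6, -3.9]
grip_width: 0.0244
```

```bash
python3 st.py
```

```text
t 10.05 [0.4922 0.0944 0.0704] psi -12.38 Ftool [ 3.9 -5.5 -1.4] Mtool [ 0.    0.3  -0.92] w 0.0244
r 0.1195 ang -12.28
```

drive_tool(motion=[{"tx": 0, "ty": -0.5, "tz": 3.6, "rx": 0.0297, "ry": 0, "rz": 0, "grip": 255}, {"tx": 0, "ty": -1.1, "tz": 7.2, "rx": 0.0593, "ry": 0, "rz": 0, "grip": 255}, {"tx": 0, "ty": -2, "tz": 10.5, "rx": 0.0873, "ry": 0, "rz": 0, "grip": 255}, {"tx": 0, "ty": -2, "tz": 10.5, "rx": 0.0873, "ry": 0, "rz": 0, "grip": 255}])

```text
t: 10.45
position: [0.4947, 0.1038, 0.07]
ee_rot: [3.084, 1.568, -1.93]
ft_force: [-0.0, -4.2, -0.9]
grip_width: 0.0245
```

```bash
python3 st.py
```

```text
t 10.45 [0.4947 0.1038 0.07  ] psi -17.30 Ftool [ 0.9 -1.2 -4. ] Mtool [-0.38  0.8  -0.58] w 0.0245
r 0.1194 ang -16.95
```

drive_tool(motion=[{"tx": 0, "ty": 0, "tz": 2.1, "rx": 0.0175, "ry": 0, "rz": 0, "grip": 255}, {"tx": 0, "ty": -0.1, "tz": 4.2, "rx": 0.0349, "ry": 0, "rz": 0, "grip": 255}, {"tx": 0, "ty": -0.2, "tz": 6.3, "rx": 0.0524, "ry": 0, "rz": 0, "grip": 255}, {"tx": 0, "ty": -0.2, "tz": 6.3, "rx": 0.0524, "ry": 0, "rz": 0, "grip": 255}])

```text
t: 10.85
position: [0.4963, 0.1086, 0.0699]
ee_rot: [-3.082, 1.566, -1.867]
ft_force: [-0.5, -8.3, 0.6]
grip_width: 0.0247
```

```bash
python3 st.py
```

```text
t 10.85 [0.4963 0.1086 0.0699] psi -20.37 Ftool [-0.6 -2.4 -8. ] Mtool [-0.49  1.45 -0.78] w 0.0247
r 0.1194 ang -19.37
```

drive_tool(motion=[{"tx": 0, "ty": 0, "tz": 2.1, "rx": 0.0175, "ry": 0, "rz": 0, "grip": 255}, {"tx": 0, "ty": -0.1, "tz": 4.2, "rx": 0.0349, "ry": 0, "rz": 0, "grip": 255}, {"tx": 0, "ty": -0.1, "tz": 4.2, "rx": 0.0349, "ry": 0, "rz": 0, "grip": 255}])

```text
t: 11.15
position: [0.4976, 0.1118, 0.0698]
ee_rot: [-3.067, 1.564, -1.887]
ft_force: [-0.8, -10.3, -0.3]
grip_width: 0.0246
```

```bash
python3 st.py; python3 - <<'E'
from h import *
I={c:r.read_camera(c)[:,:,::-1].copy() for c in('top','side')}
for c in I: cv2.imwrite(f'pics/{c}7.png',I[c])
o=np.hstack([cv2.resize(I['top'][185:245,230:290],(400,400),interpolation=2),cv2.resize(I['side'][170:230,260:320],(400,400),interpolation=2)])
cv2.imwrite('pics/c7.png',o)
E
```

```text
t 11.15 [0.4976 0.1118 0.0698] psi -22.42 Ftool [ 0.4 -3.2 -9.8] Mtool [-0.38  1.8  -0.96] w 0.0246
r 0.1194 ang -21.00
```

View pics/c7.png

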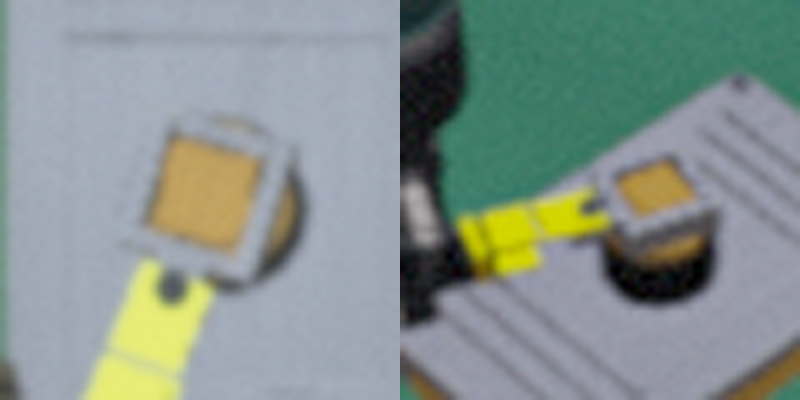

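The head's hole edges read about −16° and the yellow handle part about −22.4°, so the joint is bent about 0.1 rad and has clicked. I'll add one small 1° step as margin, then release.

drive_tool(motion=[{"tx": 0, "ty": 0, "tz": 2.1, "rx": 0.0175, "ry": 0, "rz": 0, "grip": 255}, {"tx": 0, "ty": 0, "tz": 2.1, "rx": 0.0175, "ry": 0, "rz": 0, "grip": 255}, {"tx": 0, "ty": 0, "tz": 2.1, "rx": 0.0175, "ry": 0, "rz": 0, "grip": 255}])

```text
t: 11.55
position: [0.4982, 0.1133, 0.0697]
ee_rot: [-3.06, 1.563, -1.898]
ft_force: [-0.8, -11.1, 0.0]
grip_width: 0.0248
```

```bash
python3 st.py; python3 - <<'E'
from fit import *
im=r.read_camera('top')[:,:,::-1].copy();cv2.imwrite('pics/top8.png',im)
for n in('top7','top8'):
    I=cv2.imread(f'pics/{n}.png')
    # yellow handle axis: mask -> rectified to z=.1 -> principal axis of edges
    h=I.astype(int);m=(np.minimum(h[:,:,1],h[:,:,2])-h[:,:,0]>90)
    m[:, :225]=0;m[:,300:]=0;m[:218]=0;m[262:]=0
    ys,xs=np.nonzero(m);P=np.array([atz('top',p,.098) for p in zip(xs,ys)])[:,:2]
    rc=cv2.minAreaRect((P*1e3).astype(np.float32));print(n,len(P),'yellow rect',rc)
    print('  hole',fit('top',I,[(sq(.0325,.018),1),(sq(.0465,.018),.7)],(.609,.069,-16,.081),0,12,.005))
E
```

```text
t 11.55 [0.4982 0.1133 0.0697] psi -23.43 Ftool [  0.   -3.6 -10.5] Mtool [-0.31  1.95 -0.97] w 0.0248
r 0.1194 ang -21.80
top7 235 yellow rect ((553.63720703125, 89.13919067382812), (23.374889373779297, 60.694435119628906), 68.30747985839844)
  hole (array([  0.6066,   0.0651, -14.4958,   0.081 ]), np.float64(-184.3))
top8 242 yellow rect ((553.9014282226562, 89.55792236328125), (23.82773208618164, 60.93833541870117), 66.90464782714844)
  hole (array([  0.6066,   0.065 , -13.8374,   0.081 ]), np.float64(-185.2))
```

drive_tool(motion=[{"tx": 0, "ty": -0.1, "tz": -4.2, "rx": -0.0349, "ry": 0, "rz": 0, "grip": 255}, {"tx": 0, "ty": -0.5, "tz": -8.4, "rx": -0.0698, "ry": 0, "rz": 0, "grip": 255}, {"tx": 0, "ty": -1, "tz": -12.6, "rx": -0.1047, "ry": 0, "rz": 0, "grip": 255}, {"tx": 0, "ty": -1.5, "tz": -16.8, "rx": -0.1396, "ry": 0, "rz": 0, "grip": 255}, {"tx": 0, "ty": -1.5, "tz": -16.8, "rx": -0.1396, "ry": 0, "rz": 0, "grip": 255}])

```text
t: 12.1
position: [0.4937, 0.1004, 0.0701]
ee_rot: [0.768, 1.569, 2.07]
ft_force: [-0.1, -1.6, -0.6]
grip_width: 0.0248
```

```bash
python3 st.py
```

```text
t 12.10 [0.4937 0.1004 0.0701] psi -15.42 Ftool [ 0.6 -0.4 -1.5] Mtool [-0.13  0.25 -0.31] w 0.0248
r 0.1195 ang -15.24
```

drive_tool(motion=[{"tx": 0, "ty": 0, "tz": -3, "rx": -0.025, "ry": 0, "rz": 0, "grip": 255}, {"tx": -4, "ty": 0, "tz": -3, "rx": -0.025, "ry": 0, "rz": 0, "grip": 255}, {"tx": -8, "ty": 0, "tz": -3, "rx": -0.025, "ry": 0, "rz": 0, "grip": 255}, {"tx": -12, "ty": 0, "tz": -3, "rx": -0.025, "ry": 0, "rz": 0, "grip": 255}, {"tx": -16, "ty": 0, "tz": -3, "rx": -0.025, "ry": 0, "rz": 0, "grip": 255}])

```text
t: 12.6
position: [0.4925, 0.0979, 0.086]
ee_rot: [1.495, 1.569, 2.821]
ft_force: [0.3, -0.4, -5.2]
grip_width: 0.0247
```

```bash
python3 st.py
```

```text
t 12.60 [0.4925 0.0979 0.086 ] psi -14.01 Ftool [ 5.2 -0.4 -0.3] Mtool [0.04 0.05 0.1 ] w 0.0247
r 0.1200 ang -13.94
```

```bash
python3 -c "
from h import *
go([.4806,-.2795,.16],24.3)"
```

```text
t 12.60 pos [0.4925 0.0979 0.086 ] psi -14.01 F [ 0.3 -0.4 -5.2] w 0.0247 q6 0.31
  t mm [ -74.2  -79.6 -369.1] r [-0.6686  0.0008 -0.0019]
```

drive_tool(motion=[{"tx": -37, "ty": 0, "tz": 0, "rx": 0, "ry": 0, "rz": 0, "grip": 255}, {"tx": -74, "ty": 0, "tz": 0, "rx": 0, "ry": 0, "rz": 0, "grip": 255}, {"tx": -74, "ty": -9, "tz": -41, "rx": -0.074, "ry": 0, "rz": 0, "grip": 255}, {"tx": -74, "ty": -18, "tz": -82, "rx": -0.148, "ry": 0, "rz": 0, "grip": 255}, {"tx": -74, "ty": -27, "tz": -123, "rx": -0.222, "ry": 0, "rz": 0, "grip": 255}, {"tx": -74, "ty": -35, "tz": -164, "rx": -0.297, "ry": 0, "rz": 0, "grip": 255}, {"tx": -74, "ty": -44, "tz": -205, "rx": -0.371, "ry": 0, "rz": 0, "grip": 255}, {"tx": -74, "ty": -53, "tz": -246, "rx": -0.445, "ry": 0, "rz": 0, "grip": 255}, {"tx": -74, "ty": -62, "tz": -287, "rx": -0.52, "ry": 0, "rz": 0, "grip": 255}, {"tx": -74, "ty": -71, "tz": -328, "rx": -0.594, "ry": 0, "rz": 0, "grip": 255}, {"tx": -74, "ty": -80, "tz": -369, "rx": -0.6686, "ry": 0, "rz": 0, "grip": 255}, {"tx": -74, "ty": -80, "tz": -369, "rx": -0.6686, "ry": 0, "rz": 0, "grip": 255}])

```text
t: 13.8
position: [0.482, -0.2848, 0.1604]
ee_rot: [3.009, 1.567, -1.284]
ft_force: [-0.3, 0.4, -4.3]
grip_width: 0.0246
```

```bash
python3 - <<'E'
from h import *
I={c:r.read_camera(c)[:,:,::-1].copy() for c in('top','side')}
go([.4806,-.2795,.045],24.3)
o=np.hstack([cv2.resize(I['top'][180:330,340:490],(400,400),interpolation=2),cv2.resize(I['side'][205:355,290:440],(400,400),interpolation=2)])
cv2.imwrite('pics/c9.png',o)
E
```

```text
t 13.90 pos [ 0.481  -0.28    0.1596] psi 24.16 F [-0.5  0.4 -3.7] w 0.0250 q6 -1.07
  t mm [1.146e+02 1.000e-01 3.000e-01] r [-0.0025  0.0022 -0.0004]
```

View pics/c9.png

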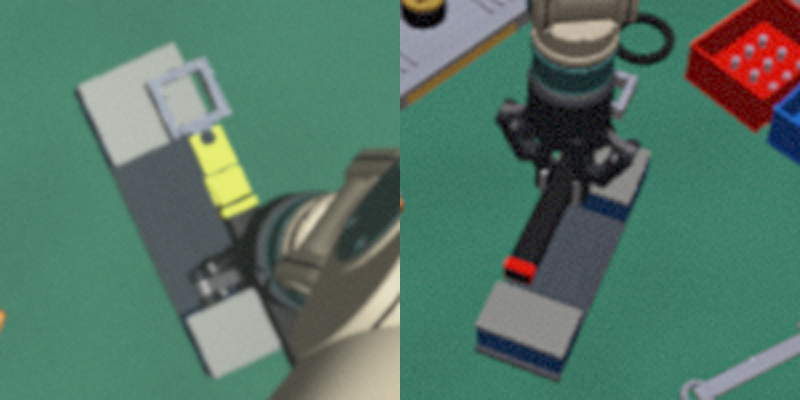

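The wrench is parallel to the rest in both views, and height parallax explains the sideways offset. I'll lower it now.

drive_tool(motion=[{"tx": 40, "ty": 0, "tz": 0, "rx": 0, "ry": 0, "rz": 0, "grip": 255}, {"tx": 80, "ty": 0, "tz": 0, "rx": 0, "ry": 0, "rz": 0, "grip": 255}, {"tx": 108, "ty": 0, "tz": 0, "rx": 0, "ry": 0, "rz": 0, "grip": 255}, {"tx": 115, "ty": 0, "tz": 0, "rx": 0, "ry": 0, "rz": 0, "grip": 255}, {"tx": 119, "ty": 0, "tz": 0, "rx": 0, "ry": 0, "rz": 0, "grip": 255}, {"tx": 122, "ty": 0, "tz": 0, "rx": 0, "ry": 0, "rz": 0, "grip": 255}, {"tx": 124, "ty": 0, "tz": 0, "rx": 0, "ry": 0, "rz": 0, "grip": 255}, {"tx": 124, "ty": 0, "tz": 0, "rx": 0, "ry": 0, "rz": 0, "grip": 255}])

```text
t: 14.7
position: [0.4827, -0.2804, 0.0372]
ee_rot: [-2.621, 1.569, -0.626]
ft_force: [0.9, -0.8, -4.3]
grip_width: 0.0245
```

```bash
python3 st.py
```

```text
t 14.70 [ 0.4827 -0.2804  0.0372] psi 24.31 Ftool [ 4.3 -0.5 -1.1] Mtool [ 0.01 -0.01  0.14] w 0.0245
r 0.3715 ang 70.13
```

drive_tool(motion=[{"tx": 1, "ty": 0, "tz": 0, "rx": 0, "ry": 0, "rz": 0, "grip": 255}, {"tx": 2, "ty": 0, "tz": 0, "rx": 0, "ry": 0, "rz": 0, "grip": 255}, {"tx": 2.5, "ty": 0, "tz": 0, "rx": 0, "ry": 0, "rz": 0, "grip": 255}, {"tx": 2.5, "ty": 0, "tz": 0, "rx": 0, "ry": 0, "rz": 0, "grip": 255}])

```text
t: 15.1
position: [0.4823, -0.2802, 0.0348]
ee_rot: [-2.577, 1.569, -0.582]
ft_force: [-3.2, 0.9, 5.3]
grip_width: 0.0249
```

```bash
python3 st.py
```

```text
t 15.10 [ 0.4823 -0.2802  0.0348] psi 24.29 Ftool [-5.3  2.5  2.2] Mtool [ 0.04 -0.43  0.35] w 0.0249
r 0.3715 ang 70.06
```

drive_tool(motion=[{"tx": 0, "ty": 0, "tz": 0, "rx": 0, "ry": 0, "rz": 0, "grip": 160}, {"tx": 0, "ty": 0, "tz": 0, "rx": 0, "ry": 0, "rz": 0, "grip": 80}, {"tx": 0, "ty": 0, "tz": 0, "rx": 0, "ry": 0, "rz": 0, "grip": 0}, {"tx": 0, "ty": 0, "tz": 0, "rx": 0, "ry": 0, "rz": 0, "grip": 0}, {"tx": 0, "ty": 0, "tz": 0, "rx": 0, "ry": 0, "rz": 0, "grip": 0}, {"tx": 0, "ty": 0, "tz": 0, "rx": 0, "ry": 0, "rz": 0, "grip": 0}, {"tx": -20, "ty": 0, "tz": 0, "rx": 0, "ry": 0, "rz": 0, "grip": 0}, {"tx": -60, "ty": 0, "tz": 0, "rx": 0, "ry": 0, "rz": 0, "grip": 0}, {"tx": -100, "ty": 0, "tz": 0, "rx": 0, "ry": 0, "rz": 0, "grip": 0}, {"tx": -140, "ty": 0, "tz": 0, "rx": 0, "ry": 0, "rz": 0, "grip": 0}, {"tx": -140, "ty": 40, "tz": 40, "rx": 0, "ry": 0, "rz": 0, "grip": 0}, {"tx": -140, "ty": 40, "tz": 80, "rx": 0, "ry": 0, "rz": 0, "grip": 0}])

```text
t: 16.3
position: [0.4124, -0.2254, 0.1756]
ee_rot: [-2.853, 1.566, -0.861]
ft_force: [0.6, 1.5, -1.0]
grip_width: 0.0854
```

drive_tool(motion=[{"tx": 0, "ty": 0, "tz": 50, "rx": 0, "ry": 0, "rz": 0, "grip": 0}, {"tx": 0, "ty": 0, "tz": 100, "rx": 0, "ry": 0, "rz": 0, "grip": 0}, {"tx": 0, "ty": 0, "tz": 150, "rx": 0, "ry": 0, "rz": 0, "grip": 0}, {"tx": 0, "ty": 0, "tz": 200, "rx": 0, "ry": 0, "rz": 0, "grip": 0}, {"tx": 0, "ty": 0, "tz": 200, "rx": 0, "ry": 0, "rz": 0, "grip": 0}, {"tx": 0, "ty": 0, "tz": 200, "rx": 0, "ry": 0, "rz": 0, "grip": 0}])

```text
t: 16.9
position: [0.3297, -0.0402, 0.1736]
ee_rot: [-2.487, 1.569, -0.489]
ft_force: [-0.1, 0.2, 0.2]
grip_width: 0.0855
```

```bash
python3 st.py; python3 - <<'E'
from h import *
I={c:r.read_camera(c)[:,:,::-1].copy() for c in('top','side')}
cv2.imwrite('pics/top10.png',I['top']);cv2.imwrite('pics/side10.png',I['side'])
o=np.hstack([cv2.resize(I['top'][180:330,340:490],(400,400),interpolation=2),cv2.resize(I['side'][205:355,290:440],(400,400),interpolation=2)])
cv2.imwrite('pics/c10.png',o)
E
```

```text
t 16.90 [ 0.3297 -0.0402  0.1736] psi 24.46 Ftool [-0.2  0.1  0.2] Mtool [-0.03 -0.02 -0.04] w 0.0855
r 0.2998 ang 21.35
```

View pics/c10.png

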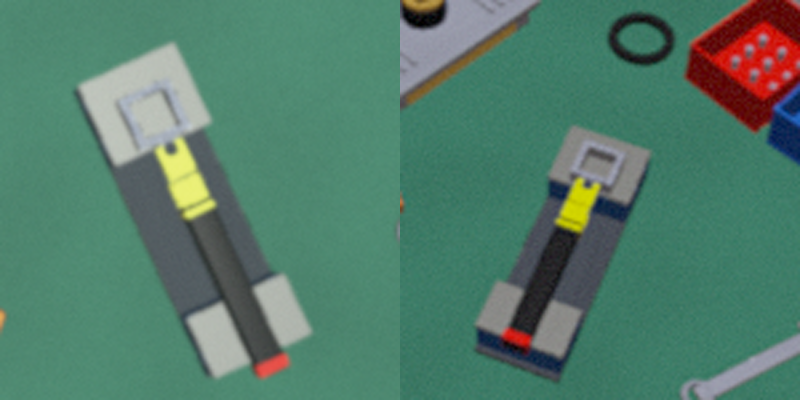

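The wrench lies straight along the rest's middle on both pads, with the gripper clear. I'll run a quick bystander check and then hand in.

```bash
python3 - <<'E'
from h import *
a,b=[cv2.GaussianBlur(cv2.imread(f'pics/{n}.png'),(5,5),0) for n in('top0','top10')]
m=(cv2.absdiff(a,b).max(2)>35).astype(np.uint8)
n,_,st,_=cv2.connectedComponentsWithStats(m);print([s.tolist() for s in st[1:] if s[4]>6])
print(r.close_job())
E
```

```text
[[398, 229, 77, 78, 1294], [423, 288, 26, 35, 466], [251, 336, 99, 107, 7191], [251, 443, 11, 32, 76], [269, 443, 3, 3, 7], [315, 442, 10, 22, 106], [323, 442, 11, 35, 97], [240, 451, 12, 29, 190], [269, 458, 54, 22, 903], [257, 466, 12, 14, 104], [195, 474, 20, 6, 76]]
the job is handed in; nothing more can be done
None
```

I finished the task and handed it in at about 17 s of the 58 s allowed; the hand-in gave no verdict.

- **Seating:** I took the wrench off its rest and lowered it onto the plug. It went down freely, to within about 1 mm of fully seated.
- **Click:** I turned it clockwise in small steps until the side force rose from about 2 N to 10–11 N. My camera fits of head and handle put the joint's bend at about 0.13, then about 0.16 rad after one more 1° step. That is above the 0.05 click point and below the 0.25 limit. I can't read the joint directly, and the head fits scattered by a few degrees, so the bend is only good to about ±0.05 rad.
- **Return:** I eased the load off, lifted the wrench and laid it on both pads. The last pictures show it straight and centred along the rest. The joint being straight is judged by eye, and the gripper is open and clear with about zero force.
- **Bystanders:** comparing the first and last top pictures showed changes only at the wrench and rest and at the arm. The arm covers a little of the table in that view, so it could not be compared there.

**Disagreement between checks:** the first height and position estimate, from the hover above the plug, was off by about 5 mm. A closer look just above the plug gave a position both cameras agreed on, and I corrected to that before lowering.

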